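# Index the swing arm of the tube carrier by one hole

### The job

Bring the tube carrier next to the box of pipette tips: hook closed fingertips under the ring of the spring pin, lift the pin out of its hole without pinching the ring, swing the arm one hole towards the tip box, not past it and not the other way, and let the pin drop fully home there. Work gently, leave everything else on the bench where it is, and finish with the hand clear.

Things in the scene. Friction and masses are not known exactly. Their poses are not given: they have to be found in the camera images.
- stand: Fixed stand of the swing arm. Origin on the bench under the pivot axis; x points level from the pivot over its middle index hole, roughly towards the robot's right, y roughly away from the robot, z up. A level sector plate (top 42 mm up) has five 14 mm holes 130 mm from the pivot, at -0.872, -0.436, 0, 0.436 and 0.872 rad; the arm starts pinned in the middle one.
- pivot (a point): Point on the vertical pivot axis of the swing arm, 60 mm above the bench. The round hub on it is 48 mm across and its screw tops out at 76 mm above the bench.
- swing_arm (a joint): Angle of the swing arm about the vertical pivot, rad: 0 in the middle hole, positive turned counter-clockwise seen from above (towards the stand's +y), one hole is 0.436 rad, stops at +-0.95. Held by the pin with about +-0.015 rad play; with the pin out it turns against slight friction (about 1 N at the ring) and stays where it is left. The arm is a bar 34 mm wide with its top 60 mm above the bench, running from the pivot out to a tube carrier.
- index_pin (a joint): Lift of the spring-loaded index pin in the arm, m: 0 fully down in a hole, 0.016 at its upper stop. A spring presses it down with about 3.5 N at 0 and 5.5 N at the stop (pin weight included). The tip is clear of the plate above 0.010; let go between two holes it rides on the plate at about 0.010 and drops to 0 by itself when the arm reaches a hole. The pin is 10 mm thick with a round tip.
- pull_ring: Upright rounded-square steel wire ring on top of the pin, 9 mm wire, 61 mm wide by 55 mm high inside, standing square across the arm 130 mm out from the pivot, so one looks through it along the arm. Its frame has the origin on the pin's axis at bench height when the pin is down, x along the arm outwards, y across the arm, z up; it turns with the arm and rises with the pin.
- ring_bar (a point): Centre of the ring's level top bar (9 mm thick, straight for 46 mm across the arm), 137.5 mm above the bench when the pin is down. Underneath it, inside the ring, 55 mm are free down to the ring's bottom bar (whose top is 78 mm above the bench); there is free room for 60 mm beyond the ring as far down as the arm's top.
- carrier (a point): Top centre of the grey tube carrier (50 by 96 mm) fixed with its capped tubes to the arm's end, 222 mm from the pivot, 82 mm above the bench; it swings with the arm.
- tip_box: Loose rectangular box of pipette tips, 84 by 122 mm, 82 mm high, its top studded with upright tips; stands beyond the swing arm's end, on either the stand's +y or its -y side, about in line with the next hole on that side. Origin at the centre of its underside.
- waste_tub: Loose round tub with a lid, 94 mm across, 90 mm high, on the other side of the arm from the tip box. Origin at the centre of its underside.
- tube_rack: Loose rack of capped tubes on the stand's +y side, 55 by 170 mm, 78 mm high. Origin at the centre of its underside.
- reagent_bottle: Loose small bottle, 44 mm across, 95 mm high, on the stand's +y side. Origin at the centre of its underside.
- beaker: Loose open glass beaker, 64 mm across, 70 mm high, on the stand's -y side. Origin at the centre of its underside.
- pipette: Loose hand pipette lying on its side, 265 mm long, 26 mm high, lying across behind the pivot (on the stand's -x side). Origin on the bench near its middle.
- timer: Loose flat bench timer, 62 by 62 mm, 18 mm high, behind the pivot on the stand's -y side. Origin at the centre of its underside.
There are look-alikes about, which are no part of the job. What is shaped like the tip_box but green is not meant.

How it is judged (in metres and radians):
On the way, in this order (a step that is already met when the one before it is completed fails the run):
1. the pin is lifted clear of its hole by the robot's fingers under its ring, with the arm still there (value of joint index_pin above 0.009 m and contact force between the fingers and pull_ring above 0.5 N and value of joint swing_arm between -0.06 and 0.06 rad), for 0.05 s.
2. the arm is swung at least half way to the next hole on the tip box's side (((y of tip_box in the frame of stand above 0 m and value of joint swing_arm above 0.22 rad) or (y of tip_box in the frame of stand below 0 m and value of joint swing_arm below -0.22 rad))), for 0.02 s.
At the end, for the whole second after the job is handed in: The arm stands in the next hole on the tip box's side of the middle one (0.436 rad from it, within 0.03 rad), at rest, with the pin fully down (within 2 mm); the bystanders stand where they were within 20 mm (value of joint index_pin below 0.002 m and velocity of joint swing_arm between -0.03 and 0.03 rad/s and ((y of tip_box in the frame of stand above 0 m and value of joint swing_arm between 0.406 and 0.466 rad) or (y of tip_box in the frame of stand below 0 m and value of joint swing_arm between -0.466 and -0.406 rad)) and distance of each of tip_box, waste_tub, tube_rack, reagent_bottle, beaker, pipette, timer from where it was at the start of the episode below 0.02 m); the robot touches nothing.
It fails at once if the arm is swung the wrong way or well past the next hole (0.2 rad) ((y of tip_box in the frame of stand above 0 m and (value of joint swing_arm above 0.636 rad or value of joint swing_arm below -0.15 rad)) or (y of tip_box in the frame of stand below 0 m and (value of joint swing_arm below -0.636 rad or value of joint swing_arm above 0.15 rad))).
It fails at once if the ring is pinched or forced (over 30 N) (contact force between the fingers and pull_ring above 30 N).
It fails at once if something else on the bench is moved by more than 20 mm or lifted (distance of any of tip_box, waste_tub, tube_rack, reagent_bottle, beaker, pipette, timer from where it was at the start of the episode above 0.02 m).
It also fails if it takes over 38 s, if anything falls off the work surface, if the arm or the gripper's body presses on something with over 40 N, if the wrist force passes 120 N, or if a joint passes its speed limit or range.

### The arm

A 7-joint arm with a two-finger parallel gripper is mounted at the origin on the work surface. World frame = base frame: x ahead of the robot, y to its left, z up, the work surface at z = 0. Lengths are in m, angles in degrees, forces in N, time in s.
With the tool pointing down it reaches from about 0.425 to 0.875 m from the base axis. Payload 4.7 kg.
Tool frame: the origin (TCP) lies at the very end of the fingers, on their centre line; the grasp point (between the pads) lies env.grip_point_offset behind it (env.grip_point_offset is the distance from the TCP to the grasp point, in m); z points along the fingers, y is the direction in which the jaws open and shut (so a half turn about z gives the same grasp; the last joint's range is limited). The gripper opens to 87 mm and grips with 3 to 60 N. Pads are 19 mm wide; open, the fingers measure 117 mm over their backs; the gripper's body (75 mm by 190 mm) begins 51 mm behind the grasp point.
Start: joints at [68.36, 18.392, -4.016, 83.108, 1.295, 78.541, -3.26], TCP at [0.248, -0.601, 0.223] pointing down, gripper open.
Joint ranges: [-163.93, 163.93], [-17.29, 119.83], [-79.2, 71.16], [3.27, 140.29], [-89.18, 269.18], [5.43, 117.66], [-154.24, 154.24]. Speed limits (degrees/s): [147.25, 147.25, 180, 180, 180, 180, 180].

### API

Orientations are given as [roll, pitch, yaw] about the fixed x, y, z axes, in that order (R = Rz(yaw) Ry(pitch) Rx(roll)).
In Python, from cell import env gives the robot as it stands.
- The arm moves only by the tool send_rows, never from a script. Its argument "plan" is a list of rows, each a list of 7 numbers: the finger opening in mm, from 0 to 87, then the shift along the tool's x, y, z in mm, then the turn, a rotation vector about the tool's x, y, z in rad. A call has 1 to 12 rows; each row shifts and turns the commanded pose from where the row before left it, along the tool's axes as they then stand; what a row does not reach is not made up. A row lasts 1/10 s, in which the tool goes at most 50 mm and 8.59 degrees, less where a joint would pass 70% of its speed; a pose out of reach is approached as far as the arm can. A call is refused whole if a number of a shift passes 50 or a number of a turn 0.15, either way. A call with a gripper value outside its range is refused whole. The fingers move at their own pace and stop on an object; "grip_force" is the grip in N (left out, the last holds). Time passes only in rows, so rows that do not move let the fingers close. It gives the time, the measured TCP pose, the force and the opening at its end, in the units of the state.
- env.get_obs(): the state, without advancing time (a new reading comes with each control period).
- env.read_camera(name): name is "scene" or "top" or "wrist"; returns the picture (420x560x3 uint8, red, green, blue); there is no depth.
- env.get_calibration(name): a dict with "fx", "fy", "cx", "cy" (pixels), "k1" (the pictures are not rectified: a ray, as slopes to the right and down, at radius r is drawn at 1 + k1 r^2 times it, then the intrinsics apply), "extrinsics" (4x4, takes a point from camera to world coordinates). Camera axes: x right, y down, z forward; pixel columns grow to the right and rows downward; lengths in m; the calibration is good to about 2 mm. A picture is of the moment at which its call begins: read the wrist's pose just before it. get_calibration takes no time and is no camera call; for the wrist camera it gives the pose at the moment of the call.
- env.sign_off(): hands the job in, once; it reports no verdict.
Trained networks look in the newest picture that a camera, given by its name, has taken for a name from the list of things; names that differ only in an ending like _2 or _b are one class to them, and where a whole thing is asked for, a point or a joint stands for the part that bears it (a point fixed in the world has none). Each returns a list of dicts, best first, with "confidence" (0 to 1); they miss things now and then, are a little off and sometimes report something else, mostly with a low value. They report only what shows in the picture. A call takes as long as a camera call. They do not tell look-alikes from the thing itself.
- env.regions_of(camera, query): "region" (420x560 bool, what is visible of it) and "rect" ([left, top, right, bottom] in pixels, round what is visible of it).
The state is a dict: "time_s": time; "qpos": joint angles; "joint_velocities": joint speeds; "effort": joint torques, N m; "tool_pos": TCP position; "tool_rot": TCP orientation; "force": force on the tool from outside, world axes, zero at the start; "wrist_torque": the same for the moment, N m; "grip_width": finger opening in m.
Only numpy, scipy, OpenCV 4.12 (cv2) and the standard library are available. Lean on these libraries where they do the work, as an engineer would, in place of code of your own. Each camera call takes 0.05 s, during which the arm holds its last target. There are 200 camera calls.

## Working session

There is one attempt and no reset: what is moved stays moved. The work goes in short steps, Python scripts to look and compute and a tool call to move; the robot and the scene stay as the last step left them, time stands still between calls to the robot, and variables do not carry over. Pictures are saved under pics/ and viewed, about 8 in all and at most 12, crops included, and the job is handed in when it is done.

Besides the shell and the picture viewer there is one more tool, called after "Emit:" by a JSON object that holds its "name" and its "arguments", one argument or row to a line. send_rows: Moves the arm, as the interface text tells. Its arguments: {"type":"object","properties":{"plan":{"type":"array"},"grip_force":{"type":"number"}},"required":["plan"]}

```bash
mkdir -p pics; cat > h.py <<'E'
from cell import env
import numpy as np, cv2
def snap(c,fn):
    im=env.read_camera(c); cv2.imwrite('pics/'+fn,im[:,:,::-1]); return im
def ray(c,uv):
    k=env.get_calibration(c); E=np.array(k['extrinsics'])
    d=np.array([(uv[0]-k['cx'])/k['fx'],(uv[1]-k['cy'])/k['fy']]); p=d.copy()
    for _ in range(30): p=d/(1+k['k1']*(p@p))
    return E[:3,3],E[:3,:3]@np.array([p[0],p[1],1])
def at_z(c,uv,z):
    o,d=ray(c,uv); return o+d*(z-o[2])/d[2]
def tri(obs):
    A=0;b=0
    for c,uv in obs:
        o,d=ray(c,uv); d=d/np.linalg.norm(d); P=np.eye(3)-np.outer(d,d); A=A+P; b=b+P@o
    return np.linalg.solve(A,b)
def proj(c,p):
    k=env.get_calibration(c); E=np.linalg.inv(np.array(k['extrinsics'])); q=E[:3,:3]@p+E[:3,3]
    s=q[:2]/q[2]; s=s*(1+k['k1']*(s@s)); return np.array([s[0]*k['fx']+k['cx'],s[1]*k['fy']+k['cy']])
E
python3 - <<'E'
from h import *
print(env.get_obs(), env.grip_point_offset)
for c in('scene','top'):
    snap(c,c+'0.png')
    print(c,np.array(env.get_calibration(c)['extrinsics']).round(3).tolist())
    for q in('pull_ring','tip_box','pivot','carrier','waste_tub','stand'):
        print(c,q,[(r['rect'],round(r['confidence'],2),np.argwhere(r['region']).mean(0)[::-1].round(1)) for r in env.regions_of(c,q)[:3]])
E
```

```text
{'time_s': 0.0, 'qpos': array([68.36158646, 18.44215831, -4.01680115, 83.17411819,  1.2973437 ,
       78.53862268, -3.26176426]), 'joint_velocities': array([ 0.05311903,  0.05632394, -0.02410545, -0.05622134, -0.04170332,
        0.04932183,  0.03411909]), 'effort': array([ 5.32804133e-04, -4.91294146e+01, -4.03608782e-01, -3.12535894e+01,
       -6.38024951e-02,  4.36877995e-02,  1.96994220e-04]), 'tool_pos': array([ 0.24792956, -0.60027944,  0.22143342]), 'tool_rot': array([-1.79890476e+02,  7.44950634e-03,  2.24480616e+01]), 'force': array([ 0.71933374,  0.06355117, -0.85031345]), 'wrist_torque': array([ 0.0043657 ,  0.00862809, -0.0196664 ]), 'grip_width': 0.08732356771318245} 0.0187
scene [[0.161, 0.788, -0.595, 1.14], [0.987, -0.123, 0.103, -0.19], [0.008, -0.604, -0.797, 0.866], [0.0, 0.0, 0.0, 1.0]]
scene pull_ring [([289.0, 174.0, 303.1, 208.6], 0.63, array([294.8, 191.7]))]
scene tip_box [([115.9, 146.5, 163.5, 199.8], 0.94, array([135.6, 171.7])), ([116.8, 211.5, 177.4, 257.8], 0.85, array([144.5, 233.4])), ([195.1, 234.5, 242.7, 296.0], 0.78, array([218.8, 265.9]))]
scen
[... 588 characters left out ...]
43, array([261. , 238.4]))]
top tip_box [([384.9, 217.7, 440.9, 256.6], 0.91, array([409.4, 237.8])), ([323.3, 167.7, 361.8, 219.9], 0.87, array([340.9, 192. ])), ([396.3, 296.0, 453.9, 351.2], 0.56, array([424.7, 324.2]))]
top pivot [([191.3, 190.2, 310.6, 295.5], 0.58, array([241.3, 243.9]))]
top carrier [([200.5, 219.9, 307.5, 259.5], 0.72, array([264.4, 241.8])), ([190.0, 193.1, 311.9, 296.1], 0.56, array([241.2, 244.1])), ([197.3, 174.1, 211.9, 188.0], 0.16, array([203.4, 180. ]))]
top waste_tub [([338.2, 269.3, 378.0, 307.4], 0.85, array([355.4, 288.7]))]
top stand [([189.8, 194.5, 308.4, 298.5], 0.93, array([241.2, 243.8])), ([198.5, 220.9, 310.4, 259.3], 0.27, array([263.7, 241.6]))]
```

```bash
python3 - <<'E'
import cv2
a=cv2.imread('pics/top0.png'); cv2.imwrite('pics/v1.png',cv2.resize(a[120:390,160:480],None,fx=2.2,fy=2.2,interpolation=3))
a=cv2.imread('pics/scene0.png'); cv2.imwrite('pics/v2.png',cv2.resize(a[130:320,90:400],None,fx=2.5,fy=2.5,interpolation=3))
E
```

```text
(no output)
```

View pics/v1.png

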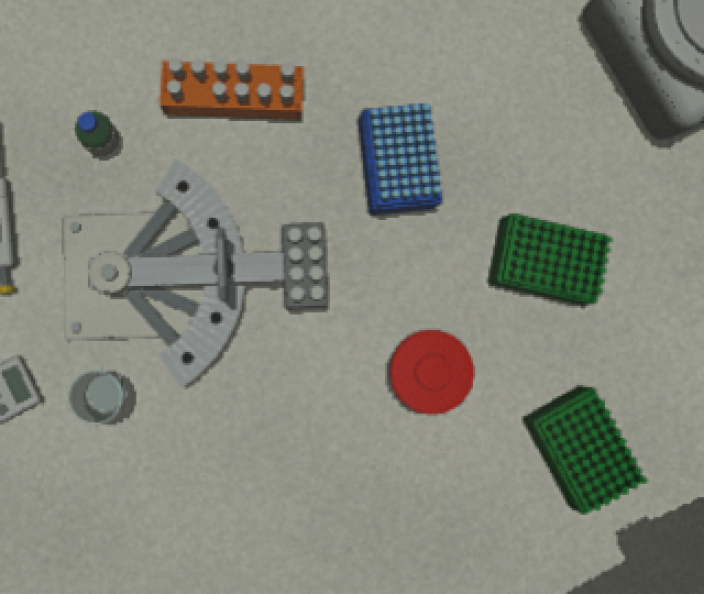

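View pics/v2.png

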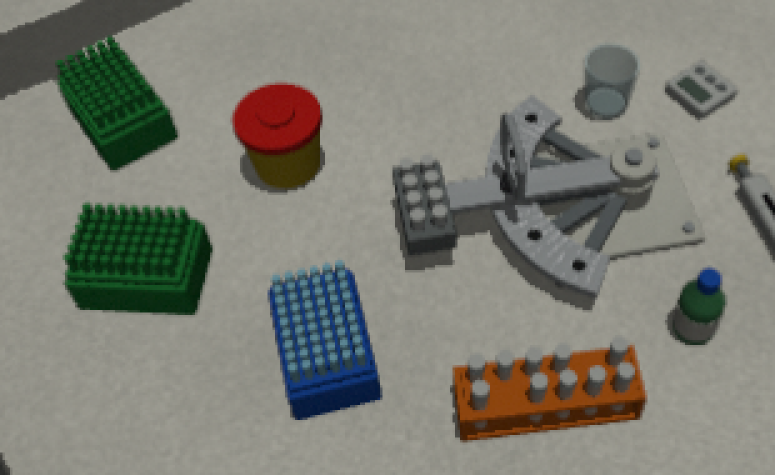

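The top view shows the blue tip box on the far side of the arm (+y of the stand), the red tub on the near side and the two green look-alikes to the right. In the crop, the pivot is at (108,271), the ring at (222,267) and the carrier at (306,266). So the arm has to swing by +0.436 rad.

```bash
python3 - <<'E'
from h import *
T=lambda u,v:(u/2.2+160-.27,v/2.2+120-.27)
S=lambda u,v:(u/2.5+90-.3,v/2.5+130-.3)
print('pivot',at_z('top',T(109,271),.076),at_z('scene',S(633,156),.076),'tri',tri([('top',T(109,271)),('scene',S(633,156))]))
print('ring near/far ends',at_z('top',T(224,306),.1375),at_z('top',T(222,228),.1375))
print('ring cen',at_z('top',T(223,267),.1375))
print('ring tri',tri([('top',T(223,267)),('scene',S(512,124))]))
print('carrier',at_z('top',T(306,266),.088))
for n,p,z in(('box',(405,153),.09),('tub',(431,372),.09),('rack',(232,85),.078),('bottle',(89,121),.095)): print(n,at_z('top',T(*p),z))
E
```

```text
pivot [0.51984376 0.07094952 0.076     ] [0.51964582 0.07029654 0.076     ] tri [0.51977174 0.07058998 0.07614853]
ring near/far ends [ 0.48073175 -0.06191996  0.1375    ] [ 0.56292563 -0.05816926  0.1375    ]
ring cen [ 0.52161574 -0.06006255  0.1375    ]
ring tri [ 0.5207749  -0.060015    0.14980959]
carrier [ 0.52778727 -0.14968978  0.088     ]
box [ 0.65685305 -0.26040432  0.09      ]
tub [ 0.41295424 -0.28776676  0.09      ]
rack [ 0.73626965 -0.06319187  0.078     ]
bottle [0.6874575  0.09672175 0.095     ]
```

```bash
cat >> h.py <<'E'
from scipy.spatial.transform import Rotation as Ro, Slerp
PIV=np.array([.520,.0705,0.]); AZ0=np.radians(-88.)
def pose(sw,th,along,z):
    """tip pose: arm swing sw rad, fingers th deg below level, tip `along` m from pivot on arm line, height z"""
    a=AZ0+sw; t=np.radians(th); u=np.array([np.cos(a),np.sin(a),0])
    f=u*np.cos(t)-np.array([0,0,np.sin(t)]); y=np.cross([0,0,1],u)
    p=PIV+u*along; p[2]=z
    return p,Ro.from_matrix(np.c_[np.cross(y,f),y,f])
def now():
    o=env.get_obs(); return o['tool_pos'],Ro.from_euler('xyz',o['tool_rot'],degrees=True)
def show():
    o=env.get_obs(); print('t',round(o['time_s'],2),'pos',o['tool_pos'].round(4),'rot',o['tool_rot'].round(1),'q',o['qpos'].round(1),'F',o['force'].round(1),'w',round(o['grip_width'],3))
def rows(a,b,n,w=0):
    sl=Slerp([0,1],Ro.concatenate([a[1],b[1]])); p,R=a
    for i in range(1,n+1):
        q=a[0]+(b[0]-a[0])*i/n; S=sl(i/n)
        d=R.inv().apply(q-p)*1000; r=(R.inv()*S).as_rotvec()
        print([w]+[round(float(v)) for v in d]+[round(float(v),3) for v in r],end=',\n'); p,R=q,S
E
python3 - <<'E'
from h import *
a=now(); b=pose(0,90,.05,.30); rows(a,b,16)
E
```

```text
[0, 31, -29, -5, 0.0, 0.0, -0.076],
[0, 33, -27, -5, 0.0, 0.0, -0.076],
[0, 35, -24, -5, 0.0, 0.0, -0.076],
[0, 36, -22, -5, 0.0, 0.0, -0.076],
[0, 38, -19, -5, 0.0, 0.0, -0.076],
[0, 39, -16, -5, 0.0, 0.0, -0.076],
[0, 40, -13, -5, 0.0, 0.0, -0.076],
[0, 41, -10, -5, 0.0, 0.0, -0.076],
[0, 42, -7, -5, 0.0, 0.0, -0.076],
[0, 42, -3, -5, 0.0, 0.0, -0.076],
[0, 42, 0, -5, 0.0, 0.0, -0.076],
[0, 42, 3, -5, 0.0, 0.0, -0.076],
[0, 42, 6, -5, 0.0, 0.0, -0.076],
[0, 41, 9, -5, 0.0, 0.0, -0.076],
[0, 41, 12, -5, 0.0, 0.0, -0.076],
[0, 39, 15, -5, 0.0, 0.0, -0.076],
```

Emit:
{"name": "send_rows", "arguments": {
  "plan": [
    [0, 31, -29, -20, 0, 0, -0.076],
    [0, 33, -27, -20, 0, 0, -0.076],
    [0, 35, -24, -20, 0, 0, -0.076],
    [0, 36, -22, -10, 0, 0, -0.076],
    [0, 38, -19, -5, 0, 0, -0.076],
    [0, 39, -16, -5, 0, 0, -0.076],
    [0, 40, -13, 0, 0, 0, -0.076],
    [0, 41, -10, 0, 0, 0, -0.076],
    [0, 42, -7, 0, 0, 0, -0.076],
    [0, 42, -3, 0, 0, 0, -0.076],
    [0, 42, 0, 0, 0, 0, -0.076],
    [0, 42, 3, 0, 0, 0, -0.076]
  ],
  "grip_force": 10
}}

```text
time_s: 1.9
tool_pos: [0.4529, -0.1347, 0.3029]
tool_rot: [179.9, 0.0, 74.9]
force: [0.5, -0.9, -0.1]
grip_width: 0.0026
```

Emit:
{"name": "send_rows", "arguments": {
  "plan": [
    [0, 42, 6, 0, 0, 0, -0.076],
    [0, 41, 9, 0, 0, 0, -0.076],
    [0, 41, 12, 0, 0, 0, -0.076],
    [0, 39, 15, 0, 0, 0, -0.076]
  ]
}}

```text
time_s: 2.3
tool_pos: [0.5195, 0.0206, 0.303]
tool_rot: [179.9, 0.0, 92.3]
force: [0.6, -0.1, 0.0]
grip_width: 0.0005
```

```bash
python3 - <<'E'
from h import *
show(); a=now(); b=pose(0,50,.05,.30); rows(a,b,8)
E
```

```text
t 2.3 pos [0.5195 0.0206 0.303 ] rot [179.9   0.   92.3] q [ 34.1   2.8 -40.5  92.9   1.9  84.9  -4.2] F [ 0.6 -0.1  0. ] w 0.001
[0, 0, 0, 0, 0.0, -0.087, 0.001],
[0, 0, 0, 0, 0.0, -0.087, 0.001],
[0, 0, 0, 0, 0.0, -0.087, 0.001],
[0, 0, 0, 0, 0.0, -0.087, 0.001],
[0, 0, 0, 0, 0.0, -0.087, 0.001],
[0, 0, 0, 0, 0.0, -0.087, 0.001],
[0, 0, 0, 0, 0.0, -0.087, 0.001],
[0, 0, 0, 0, 0.0, -0.087, 0.001],
```

Emit:
{"name": "send_rows", "arguments": {
  "plan": [
    [0, 0, 0, 0, 0, -0.087, 0],
    [0, 0, 0, 0, 0, -0.087, 0],
    [0, 0, 0, 0, 0, -0.087, 0],
    [0, 0, 0, 0, 0, -0.087, 0],
    [0, 0, 0, 0, 0, -0.087, 0],
    [0, 0, 0, 0, 0, -0.087, 0],
    [0, 0, 0, 0, 0, -0.087, 0],
    [0, 0, 0, 0, 0, -0.087, 0]
  ]
}}

```text
time_s: 3.1
tool_pos: [0.5193, 0.0192, 0.3031]
tool_rot: [179.9, 40.1, 92.1]
force: [-0.3, -0.1, -0.3]
grip_width: 0.0003
```

```bash
python3 - <<'E'
from h import *
show(); a=now(); b=pose(0,40,.07,.22); rows(a,b,6)
E
```

```text
t 3.1 pos [0.5193 0.0192 0.3031] rot [179.9  40.1  92.1] q [ 12.2  14.  -48.1  93.9  43.  100.9 -36.1] F [-0.3 -0.1 -0.3] w 0.0
[0, 7, 0, 13, 0.0, -0.029, 0.0],
[0, 7, 0, 12, 0.0, -0.029, 0.0],
[0, 7, 0, 12, 0.0, -0.029, 0.0],
[0, 8, 0, 12, 0.0, -0.029, 0.0],
[0, 8, 0, 12, 0.0, -0.029, 0.0],
[0, 8, 0, 12, 0.0, -0.029, 0.0],
```

Emit:
{"name": "send_rows", "arguments": {
  "plan": [
    [0, 7, 0, 13, 0, -0.029, 0],
    [0, 7, 0, 12, 0, -0.029, 0],
    [0, 7, 0, 12, 0, -0.029, 0],
    [0, 8, 0, 12, 0, -0.029, 0],
    [0, 8, 0, 12, 0, -0.029, 0],
    [0, 8, 0, 12, 0, -0.029, 0],
    [0, 0, 0, 0, 0, 0, 0]
  ]
}}

```text
time_s: 3.8
tool_pos: [0.5188, 0.0002, 0.2163]
tool_rot: [-179.6, 49.9, 92.5]
force: [-0.6, 0.2, -0.1]
grip_width: 0.0007
```

```bash
python3 - <<'E'
from h import *
show(); snap('wrist','w1.png')
p,R=pose(0,0,.13,.1375)
y=R.as_matrix()[:,1]
for s in(-.023,0,.023): print(proj('wrist',p+y*s))
print(proj('wrist',now()[0]))
print([(r['rect'],r['confidence']) for r in env.regions_of('wrist','pull_ring')])
E
```

```text
t 3.8 pos [5.188e-01 2.000e-04 2.163e-01] rot [-179.6   49.9   92.5] q [  6.4  22.5 -45.6 100.9  52.4 100.7 -47.7] F [-0.6  0.2 -0.1] w 0.001
[254.48620522 190.55207023]
[281.79582928 190.6711496 ]
[309.0869493  190.80929539]
[277.84629304 264.3900166 ]
[([240.1, 127.1, 333.3, 197.2], 0.73), ([179.2, 176.5, 238.0, 242.9], 0.27)]
```

View pics/w1.png

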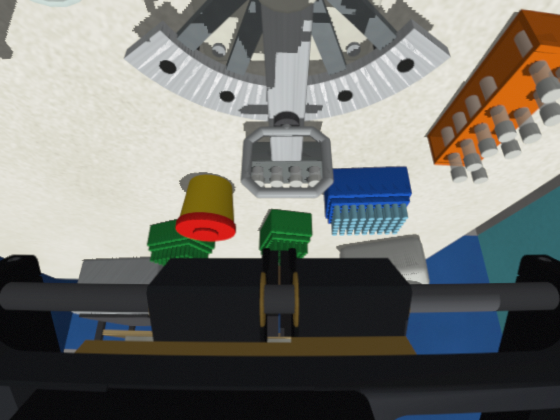

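The ring hangs upright ahead of the fingers. In this inverted view its top bar is at about (287,190), against a prediction of (282,190), which puts the ring roughly 4 mm towards +x. The fingertips are at (279,264).

```bash
sed -i 's/PIV=np.array(\[.520/PIV=np.array([.522/' h.py; python3 - <<'E'
from h import *
p,R=now(); E=np.array(env.get_calibration('wrist')['extrinsics']); print('cam in tool',R.inv().apply(E[:3,3]-p).round(3), E[:3,3].round(3))
a=now(); b=pose(0,30,.075,.15); rows(a,b,5); print(); c=pose(0,30,.085,.105); rows(b,c,4);print(); d=pose(0,30,.152,.104); rows(c,d,6)
E
```

```text
cam in tool [ 0.075  0.    -0.162] [0.514 0.173 0.267]
[0, 10, 1, 10, 0.0, -0.036, 0.0],
[0, 10, 1, 9, 0.0, -0.036, 0.0],
[0, 11, 1, 9, 0.0, -0.036, 0.0],
[0, 11, 1, 9, 0.0, -0.036, 0.0],
[0, 11, 1, 8, 0.0, -0.036, 0.0],

[0, 8, 0, 8, 0.0, 0.0, 0.0],
[0, 8, 0, 8, 0.0, 0.0, 0.0],
[0, 8, 0, 8, 0.0, 0.0, 0.0],
[0, 8, 0, 8, 0.0, 0.0, 0.0],

[0, -5, 0, 10, 0.0, 0.0, 0.0],
[0, -5, 0, 10, 0.0, 0.0, 0.0],
[0, -5, 0, 10, 0.0, 0.0, 0.0],
[0, -5, 0, 10, 0.0, 0.0, 0.0],
[0, -5, 0, 10, 0.0, 0.0, 0.0],
[0, -5, 0, 10, 0.0, 0.0, 0.0],
```

```bash
python3 - <<'E'
from h import *
a=now(); b=pose(0,40,.08,.13); rows(a,b,5); print(); c=pose(0,40,.085,.1); rows(b,c,3)
E
```

```text
[0, 12, 1, 13, 0.0, -0.001, 0.0],
[0, 12, 1, 13, 0.0, -0.001, 0.0],
[0, 12, 1, 13, 0.0, -0.001, 0.0],
[0, 12, 1, 13, 0.0, -0.001, 0.0],
[0, 12, 1, 13, 0.0, -0.001, 0.0],

[0, 7, 0, 8, 0.0, 0.0, 0.0],
[0, 7, 0, 8, 0.0, 0.0, 0.0],
[0, 7, 0, 8, 0.0, 0.0, 0.0],
```

Emit:
{"name": "send_rows", "arguments": {
  "plan": [
    [0, 12, 1, 13, 0, 0, 0],
    [0, 12, 1, 13, 0, 0, 0],
    [0, 12, 1, 13, 0, 0, 0],
    [0, 12, 1, 13, 0, 0, 0],
    [0, 12, 1, 13, 0, 0, 0],
    [0, 7, 0, 8, 0, 0, 0],
    [0, 7, 0, 8, 0, 0, 0],
    [0, 7, 0, 8, 0, 0, 0],
    [0, 0, 0, 0, 0, 0, 0]
  ]
}}

```text
time_s: 4.8
tool_pos: [0.5247, -0.0156, 0.0981]
tool_rot: [-179.8, 49.9, 92.3]
force: [-0.5, 1.0, -0.4]
grip_width: 0.0006
```

```bash
python3 - <<'E'
from h import *
show(); im=snap('wrist','w2.png'); s=snap('scene','s2.png')
print(proj('wrist',pose(0,0,.13,.1375)[0]),proj('wrist',now()[0]))
a=now(); b=pose(0,40,.145,.1); rows(a,b,6)
s=cv2.resize(s[130:270,220:400,::-1],None,fx=3.1,fy=3,interpolation=3)
cv2.imwrite('pics/v4.png',np.hstack([im[:,120:440,::-1],s[:420,:480]]))
E
```

```text
t 4.8 pos [ 0.5247 -0.0156  0.0981] rot [-179.8   49.9   92.3] q [  5.   31.6 -42.4 105.6  57.4  93.5 -57.1] F [-0.5  1.  -0.4] w 0.001
[276.91070544 339.74661822] [277.78433375 264.35432781]
[0, -6, 0, 8, 0.0, -0.0, 0.0],
[0, -6, 0, 8, 0.0, -0.0, 0.0],
[0, -6, 0, 8, 0.0, -0.0, 0.0],
[0, -6, 0, 8, 0.0, -0.0, 0.0],
[0, -6, 0, 8, 0.0, -0.0, 0.0],
[0, -6, 0, 8, 0.0, -0.0, 0.0],
```

View pics/v4.png

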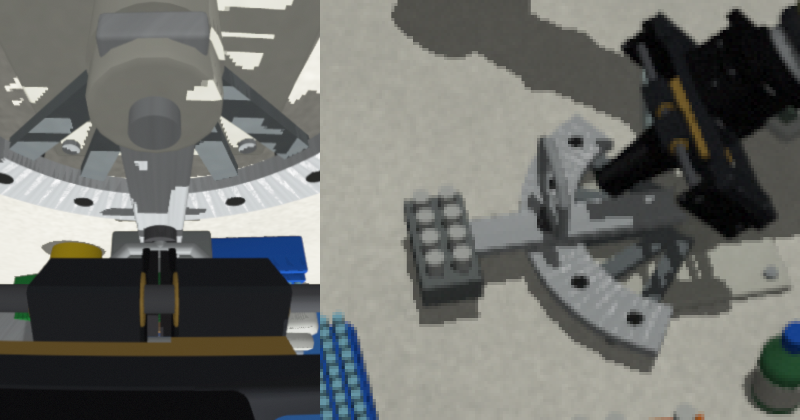

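The fingers stand in front of the ring opening. In the wrist view the ring's lower bar is centred at about column 160, in line with the fingers at 159. I'll go through now.

Emit:
{"name": "send_rows", "arguments": {
  "plan": [
    [0, -6, 0, 8, 0, 0, 0],
    [0, -6, 0, 8, 0, 0, 0],
    [0, -6, 0, 8, 0, 0, 0],
    [0, -6, 0, 8, 0, 0, 0],
    [0, -6, 0, 8, 0, 0, 0],
    [0, -6, 0, 8, 0, 0, 0],
    [0, 0, 0, 0, 0, 0, 0],
    [0, 0, 0, 0, 0, 0, 0]
  ]
}}

```text
time_s: 5.7
tool_pos: [0.5275, -0.0752, 0.096]
tool_rot: [180.0, 49.8, 92.1]
force: [0.2, 1.0, -0.4]
grip_width: 0.0005
```

Emit:
{"name": "send_rows", "arguments": {
  "plan": [
    [0, -2.3, 0, -1.9, 0, 0, 0],
    [0, -2.3, 0, -1.9, 0, 0, 0],
    [0, 0, 0, 0, 0, 0, 0]
  ]
}}

```text
time_s: 6.0
tool_pos: [0.528, -0.0744, 0.1025]
tool_rot: [179.9, 49.8, 92.1]
force: [-0.3, -0.1, -0.6]
grip_width: 0.0005
```

```bash
python3 - <<'E'
from h import *
show(); s=snap('scene','s3.png')
cv2.imwrite('pics/v5.png',cv2.resize(s[130:270,220:400,::-1],None,fx=4,fy=4,interpolation=3))
E
```

```text
t 6.0 pos [ 0.528  -0.0744  0.1025] rot [179.9  49.8  92.1] q [ 10.4  28.3 -41.3 108.8  59.2  89.3 -53.2] F [-0.3 -0.1 -0.6] w 0.001
```

View pics/v5.png

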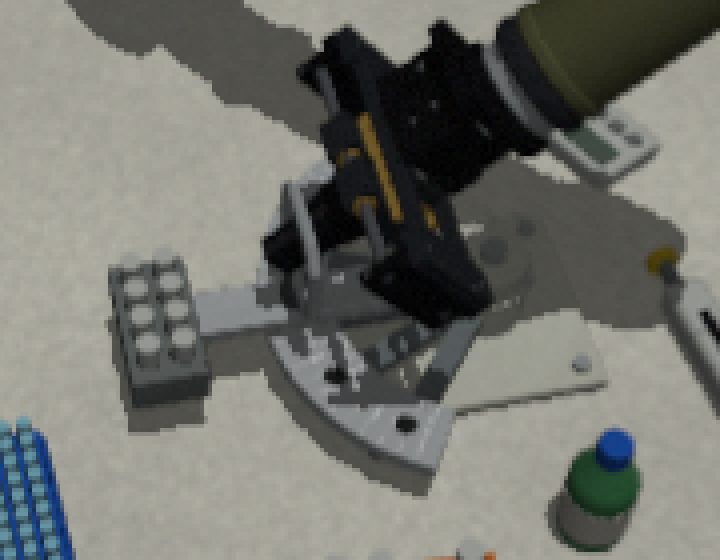

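The fingertips are through the ring, under the top bar. Next I'll lift in small steps and watch the force.

Emit:
{"name": "send_rows", "arguments": {
  "plan": [
    [0, -1.53, 0, -1.29, 0, 0, 0],
    [0, -1.53, 0, -1.29, 0, 0, 0],
    [0, -1.53, 0, -1.29, 0, 0, 0],
    [0, 0, 0, 0, 0, 0, 0]
  ]
}}

```text
time_s: 6.45
tool_pos: [0.5275, -0.0746, 0.1077]
tool_rot: [-180.0, 49.8, 92.2]
force: [-0.5, 1.1, -3.6]
grip_width: 0.0002
```

Emit:
{"name": "send_rows", "arguments": {
  "plan": [
    [0, -1.53, 0, -1.29, 0, 0, 0],
    [0, -1.53, 0, -1.29, 0, 0, 0],
    [0, 0, 0, 0, 0, 0, 0],
    [0, 0, 0, 0, 0, 0, 0]
  ]
}}

```text
time_s: 6.85
tool_pos: [0.5274, -0.0747, 0.1118]
tool_rot: [-180.0, 49.8, 92.2]
force: [-0.1, 2.4, -4.6]
grip_width: 0.0007
```

Emit:
{"name": "send_rows", "arguments": {
  "plan": [
    [0, -1.53, 0, -1.29, 0, 0, 0],
    [0, -1.53, 0, -1.29, 0, 0, 0],
    [0, -0.77, 0, -0.64, 0, 0, 0],
    [0, 0, 0, 0, 0, 0, 0]
  ]
}}

```text
time_s: 7.25
tool_pos: [0.5275, -0.0748, 0.117]
tool_rot: [-180.0, 49.8, 92.1]
force: [-0.7, 3.0, -4.9]
grip_width: 0.0003
```

Emit:
{"name": "send_rows", "arguments": {
  "plan": [
    [0, -0.77, 0, -0.64, 0, 0, 0],
    [0, 0, 0, 0, 0, 0, 0],
    [0, 0, 0, 0, 0, 0, 0]
  ]
}}

```text
time_s: 7.55
tool_pos: [0.5275, -0.0749, 0.1178]
tool_rot: [-180.0, 49.8, 92.1]
force: [-1.1, 4.0, -5.6]
grip_width: 0.0006
```

```bash
python3 - <<'E'
from h import *
show(); s=snap('scene','s4.png')
cv2.imwrite('pics/v6.png',cv2.resize(np.hstack([cv2.imread('pics/s3.png')[165:225,265:335],s[165:225,265:335,::-1]]),None,fx=5.5,fy=5.5,interpolation=3))
E
```

```text
t 7.55 pos [ 0.5275 -0.0749  0.1178] rot [-180.    49.8   92.1] q [ 10.9  26.8 -41.8 108.4  58.4  89.9 -51.7] F [-1.1  4.  -5.6] w 0.001
```

View pics/v6.png

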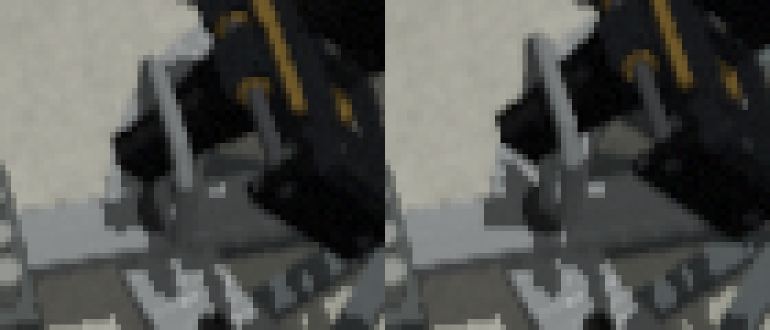

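```bash
python3 - <<'E'
from h import *
p=pose(0,0,.13,.1375)[0]; print('px per 10mm',proj('scene',p+[0,0,.01])-proj('scene',p))
a=cv2.imread('pics/s3.png'); b=cv2.imread('pics/s4.png')
U=lambda x:cv2.resize(x,None,fx=8,fy=8,interpolation=cv2.INTER_CUBIC)
for (x0,y0,x1,y1) in((288,172,304,196),(290,174,300,190)):
    A=U(a[y0:y1,x0:x1]); B=U(b[y0-9:y1+4,x0-4:x1+4]); r=cv2.matchTemplate(B,A,cv2.TM_CCOEFF_NORMED); _,m,_,l=cv2.minMaxLoc(r); print(m,l[0]/8-4,l[1]/8-9)
E
```

```text
px per 10mm [ 0.11972811 -2.72029796]
0.9609037637710571 0.125 -4.125
0.9166631698608398 0.25 -3.875
```

```bash
python3 - <<'E'
from h import *
a=now()
def rot(a,s):
    Z=Ro.from_rotvec([0,0,s]); return PIV*[1,1,0]+Z.apply(a[0]-PIV*[1,1,0]),Z*a[1]
p=a
for i in range(3):
    q=rot(p,.436/18); d=p[1].inv().apply(q[0]-p[0])*1000; r=(p[1].inv()*q[1]).as_rotvec(); print(d.round(2),r.round(4)); p=q
E
```

```text
[ 0.03  3.52 -0.04] [-0.0185 -0.     -0.0156]
[ 0.03  3.52 -0.04] [-0.0185 -0.     -0.0156]
[ 0.03  3.52 -0.04] [-0.0185 -0.     -0.0156]
```

Emit:
{"name": "send_rows", "arguments": {
  "plan": [
    [0, 0, 3.5, 0, -0.0185, 0, -0.0156],
    [0, 0, 3.5, 0, -0.0185, 0, -0.0156],
    [0, 0, 3.5, 0, -0.0185, 0, -0.0156],
    [0, 0, 3.5, 0, -0.0185, 0, -0.0156]
  ]
}}

```text
time_s: 8.0
tool_pos: [0.5417, -0.0735, 0.1178]
tool_rot: [-180.0, 49.8, 97.8]
force: [-1.5, 5.1, -5.2]
grip_width: 0.0003
```

```bash
cat >> h.py <<'E'
def ang(fn=None):
    im=env.read_camera('top')
    if fn: cv2.imwrite('pics/'+fn,im[:,:,::-1])
    return im
E
python3 - <<'E'
from h import *
show(); im=ang('t5.png'); a=cv2.imread('pics/top0.png')
cv2.imwrite('pics/v7.png',cv2.resize(np.hstack([a[190:290,230:320],im[190:290,230:320,::-1]]),None,fx=4,fy=4,interpolation=3))
E
```

```text
t 8.0 pos [ 0.5417 -0.0735  0.1178] rot [-180.    49.8   97.8] q [ 11.5  25.5 -42.5 110.2  61.   86.8 -48.7] F [-1.5  5.1 -5.2] w 0.0
```

View pics/v7.png

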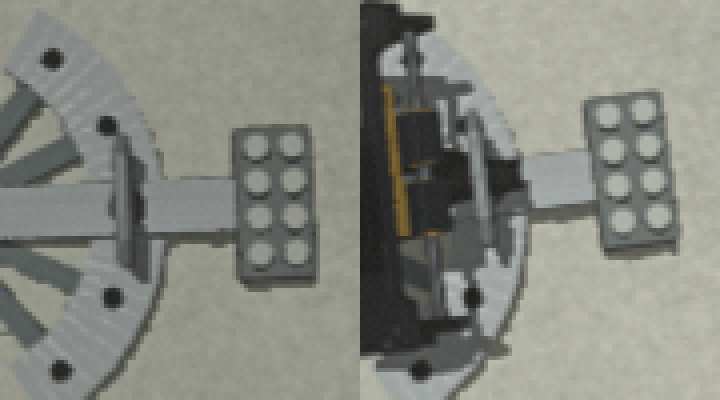

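The right half (now) shows the arm following: the carrier moved up from row 205 to 173, which is about 0.09 rad in the right direction. I'll continue to just short of the hole and measure the angle in code.

Emit:
{"name": "send_rows", "arguments": {
  "plan": [
    [0, 0, 3.5, 0, -0.0185, 0, -0.0156],
    [0, 0, 3.5, 0, -0.0185, 0, -0.0156],
    [0, 0, 3.5, 0, -0.0185, 0, -0.0156],
    [0, 0, 3.5, 0, -0.0185, 0, -0.0156],
    [0, 0, 3.5, 0, -0.0185, 0, -0.0156],
    [0, 0, 3.5, 0, -0.0185, 0, -0.0156],
    [0, 0, 3.5, 0, -0.0185, 0, -0.0156],
    [0, 0, 3.5, 0, -0.0185, 0, -0.0156],
    [0, 0, 3.5, 0, -0.0185, 0, -0.0156],
    [0, 0, 3.5, 0, -0.0185, 0, -0.0156],
    [0, 0, 3.5, 0, -0.0185, 0, -0.0156],
    [0, 0, 0, 0, 0, 0, 0]
  ]
}}

```text
time_s: 9.25
tool_pos: [0.5786, -0.0631, 0.1177]
tool_rot: [-180.0, 49.8, 113.2]
force: [-3.0, 6.5, -5.2]
grip_width: 0.0005
```

```bash
cat >> h.py <<'E'
def arm_angle(im,ref=None):
    """swing since the first top picture, from the carrier patch on the z=0.085 plane"""
    P=np.array([.520,.0705]); ref=cv2.imread('pics/top0.png')[:,:,::-1] if ref is None else ref
    r,t=np.meshgrid(np.arange(.185,.262,.001),np.arange(-.055,.0555,.001))
    def patch(I,s):
        a=AZ0+s; X=P[0]+r*np.cos(a)-t*np.sin(a); Y=P[1]+r*np.sin(a)+t*np.cos(a)
        m=np.array([proj('top',np.array([x,y,.085])) for x,y in zip(X.ravel(),Y.ravel())],np.float32).reshape(*X.shape,2)
        return cv2.remap(np.ascontiguousarray(I),m[...,0],m[...,1],cv2.INTER_LINEAR)
    A=patch(ref,0); g=np.arange(-.1,.6,.02)
    f=lambda s:cv2.matchTemplate(patch(im,s),A,cv2.TM_CCOEFF_NORMED)[0,0]
    s=g[np.argmax([f(x) for x in g])]; g=s+np.arange(-.02,.021,.004); c=[f(x) for x in g]
    return round(float(g[np.argmax(c)]),3),round(float(max(c)),3)
E
time python3 - <<'E'
from h import *
show(); print(arm_angle(cv2.imread('pics/t5.png')[:,:,::-1])); print(arm_angle(ang('t6.png')))
E
```

```text
t 9.25 pos [ 0.5786 -0.0631  0.1177] rot [-180.    49.8  113.2] q [ 13.8  21.8 -44.5 115.2  67.8  76.9 -41.1] F [-3.   6.5 -5.2] w 0.0Traceback (most recent call last):
  File "<stdin>", line 2, in <module>
  File "h.py", line 50, in arm_angle
    A=patch(ref,0); g=np.arange(-.1,.6,.02)
  File "h.py", line 48, in patch
    m=np.array([proj('top',np.array([x,y,.085])) for x,y in zip(X.ravel(),Y.ravel())],np.float32).reshape(*X.shape,2)
                ~~~~^^^^^^^^^^^^^^^^^^^^^^^^^^^^
  File "h.py", line 18, in proj
    k=env.get_calibration(c); E=np.linalg.inv(np.array(k['extrinsics'])); q=E[:3,:3]@p+E[:3,3]
ValueError: time passes only in moves, steps and waits

real	0m5.816s
user	0m3.838s
sys	0m0.297s
```

```bash
python3 - <<'E'
s=open('h.py').read()
s=s.replace("def snap","_K={}\ndef cal(c):\n    if c=='wrist' or c not in _K: _K[c]=env.get_calibration(c)\n    return _K[c]\ndef snap",1).replace("k=env.get_calibration(c);","k=cal(c);")
open('h.py','w').write(s)
E
time python3 - <<'E'
from h import *
show(); print(arm_angle(cv2.imread('pics/t5.png')[:,:,::-1])); print(arm_angle(ang('t6.png')))
E
```

```text
t 9.25 pos [ 0.5786 -0.0631  0.1177] rot [-180.    49.8  113.2] q [ 13.8  21.8 -44.5 115.2  67.8  76.9 -41.1] F [-3.   6.5 -5.2] w 0.0
(0.092, 0.965)
(0.356, 0.854)
real	0m35.439s
user	0m34.501s
sys	0m0.176s
```

Emit:
{"name": "send_rows", "arguments": {
  "plan": [
    [0, 0, 3.5, 0, -0.0185, 0, -0.0156],
    [0, 0, 3.5, 0, -0.0185, 0, -0.0156],
    [0, 0, 3.5, 0, -0.0185, 0, -0.0156],
    [0, 0, 0, 0, 0, 0, 0]
  ]
}}

```text
time_s: 9.7
tool_pos: [0.588, -0.0587, 0.1175]
tool_rot: [-180.0, 49.8, 117.3]
force: [-3.4, 7.5, -5.7]
grip_width: 0.0004
```

```bash
python3 - <<'E'
from h import *
show(); print(arm_angle(ang('t7.png')))
E
```

```text
t 9.7 pos [ 0.588  -0.0587  0.1175] rot [-180.    49.8  117.3] q [ 14.6  20.7 -44.9 116.5  69.6  73.9 -39.1] F [-3.4  7.5 -5.7] w 0.0
(0.424, 0.824)
```

Emit:
{"name": "send_rows", "arguments": {
  "plan": [
    [0, 0, 0.7, 0, -0.0037, 0, -0.003],
    [0, 1.53, 0, 1.29, 0, 0, 0],
    [0, 1.53, 0, 1.29, 0, 0, 0],
    [0, 1.53, 0, 1.29, 0, 0, 0],
    [0, 1.53, 0, 1.29, 0, 0, 0],
    [0, 0, 0, 0, 0, 0, 0]
  ]
}}

```text
time_s: 10.35
tool_pos: [0.5884, -0.0585, 0.1093]
tool_rot: [-179.9, 49.8, 117.6]
force: [-3.8, 7.1, -3.9]
grip_width: 0.0007
```

Emit:
{"name": "send_rows", "arguments": {
  "plan": [
    [0, 1.53, 0, 1.29, 0, 0, 0],
    [0, 1.53, 0, 1.29, 0, 0, 0],
    [0, 1.53, 0, 1.29, 0, 0, 0],
    [0, 1.53, 0, 1.29, 0, 0, 0],
    [0, 0, 0, 0, 0, 0, 0]
  ]
}}

```text
time_s: 10.85
tool_pos: [0.589, -0.0591, 0.1023]
tool_rot: [-180.0, 49.9, 117.5]
force: [-3.1, 4.9, -3.0]
grip_width: 0.0003
```

```bash
python3 - <<'E'
from h import *
show(); print(arm_angle(ang('t8.png'))); s=snap('scene','s8.png')
cv2.imwrite('pics/v8.png',cv2.resize(s[145:255,240:380,::-1],None,fx=5,fy=5,interpolation=3))
E
```

```text
t 10.85 pos [ 0.589  -0.0591  0.1023] rot [-180.    49.9  117.5] q [ 14.   22.4 -44.3 117.   71.2  73.7 -41. ] F [-3.1  4.9 -3. ] w 0.0
(0.428, 0.826)
```

View pics/v8.png

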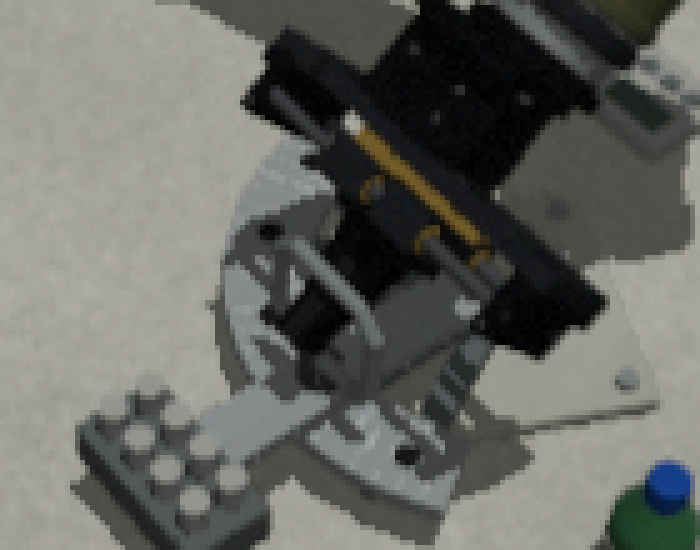

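The ring looks upright in the next hole's position, but the fingers still feel about 6 N, so I'll lower further.

Emit:
{"name": "send_rows", "arguments": {
  "plan": [
    [0, 1.53, 0, 1.29, 0, 0, 0],
    [0, 1.53, 0, 1.29, 0, 0, 0],
    [0, 0, 0, 0, 0, 0, 0]
  ]
}}

```text
time_s: 11.25
tool_pos: [0.5894, -0.0613, 0.0991]
tool_rot: [180.0, 50.0, 117.3]
force: [-0.4, -0.6, -0.6]
grip_width: 0.0004
```

Emit:
{"name": "send_rows", "arguments": {
  "plan": [
    [0, 0, 0, -2, 0, 0, 0],
    [0, 0, 0, -2, 0, 0, 0],
    [0, 0, 0, 0, 0, 0, 0]
  ]
}}

```text
time_s: 11.55
tool_pos: [0.5878, -0.0569, 0.1012]
tool_rot: [179.9, 49.9, 117.3]
force: [-0.1, -0.1, -0.4]
grip_width: 0.0005
```

```bash
python3 - <<'E'
from h import *
show()
# predicted scene pixels of ring bar centre for home / riding, at swing .436
P=np.array([.520,.0705,0])
for h in(0,.010):
    for t in(-.023,0,.023):
        a=AZ0+.436; u=np.array([np.cos(a),np.sin(a),0]); y=np.array([-u[1],u[0],0]); q=P+u*.13+y*t+[0,0,.142+h]
        print(h,t,((proj('scene',q)-[240,145]+.4)*5).round(0))
E
```

```text
t 11.55 pos [ 0.5878 -0.0569  0.1012] rot [179.9  49.9 117.3] q [ 13.7  22.5 -44.3 117.   71.1  73.9 -41.3] F [-0.1 -0.1 -0.4] w 0.0
0 -0.023 [296. 243.]
0 0 [325. 274.]
0 0.023 [356. 305.]
0.01 -0.023 [296. 229.]
0.01 0 [327. 260.]
0.01 0.023 [357. 292.]
```

Contact vanished at about the height where the first lift made contact, so the pin should be home. Withdraw inward along the arm, then go up.

Emit:
{"name": "send_rows", "arguments": {
  "plan": [
    [0, 1.5, 0, 1.3, 0, 0, 0],
    [0, 6.4, 0, -7.7, 0, 0, 0],
    [0, 6.4, 0, -7.7, 0, 0, 0],
    [0, 6.4, 0, -7.7, 0, 0, 0],
    [0, 6.4, 0, -7.7, 0, 0, 0],
    [0, 6.4, 0, -7.7, 0, 0, 0],
    [0, 6.4, 0, -7.7, 0, 0, 0],
    [0, 0, 0, 0, 0, 0, 0]
  ]
}}

```text
time_s: 12.35
tool_pos: [0.5596, -0.0015, 0.0988]
tool_rot: [180.0, 49.8, 117.5]
force: [0.9, -0.7, 0.7]
grip_width: 0.0006
```

Emit:
{"name": "send_rows", "arguments": {
  "plan": [
    [0, -15, 0, -13, 0, 0, 0],
    [0, -15, 0, -13, 0, 0, 0],
    [0, -23, 0, -19, 0, 0, 0],
    [0, -23, 0, -19, 0, 0, 0],
    [0, -23, 0, -19, 0, 0, 0],
    [0, -23, 0, -19, 0, 0, 0],
    [0, 0, 0, 0, 0, 0, 0],
    [0, 0, 0, 0, 0, 0, 0]
  ]
}}

```text
time_s: 13.15
tool_pos: [0.5602, -0.0046, 0.2586]
tool_rot: [179.9, 49.9, 117.2]
force: [0.5, -0.7, -0.1]
grip_width: 0.0004
```

```bash
python3 - <<'E'
from h import *
show(); t=ang('t9.png'); print(arm_angle(t)); s=snap('scene','s9.png')
s=cv2.resize(s[120:260,220:400,::-1],(540,420),interpolation=3)
cv2.imwrite('pics/v9.png',s)
P=np.array([.520,.0705,0])
for h in(0,.010):
    for t in(-.023,.023):
        a=AZ0+.436; u=np.array([np.cos(a),np.sin(a),0]); y=np.array([-u[1],u[0],0]); q=P+u*.13+y*t+[0,0,.1375+h]
        print(h,t,((proj('scene',q)-[220,120]+.4)*3).round(0))
q=P+np.array([np.cos(AZ0),np.sin(AZ0),0])*.13
print('start-model bar centre scene px',proj('scene',q+[0,0,.1375]))
E
```

```text
t 13.15 pos [ 0.5602 -0.0046  0.2586] rot [179.9  49.9 117.2] q [ 15.3   7.9 -50.8 110.1  56.1  81.8 -25.8] F [ 0.5 -0.7 -0.1] w 0.0
(0.428, 0.825)
0 -0.023 [237. 224.]
0 0.023 [273. 262.]
0.01 -0.023 [238. 216.]
0.01 0.023 [274. 254.]
start-model bar centre scene px [294.60569017 183.80671994]
```

View pics/v9.png

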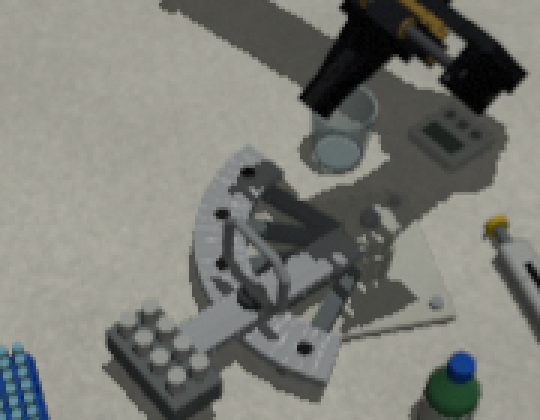

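```bash
python3 - <<'E'
from h import *
P=np.array([.520,.0705,0])
def ring(sw,h):
    a=AZ0+sw; u=np.array([np.cos(a),np.sin(a),0]); y=np.array([-u[1],u[0],0])
    pts=[(-.023,.1375),(.023,.1375),(.035,.1255),(.035,.0855),(.023,.0735),(-.023,.0735),(-.035,.0855),(-.035,.1255)]
    return np.array([proj('scene',P+u*.13+y*t+[0,0,z+h]) for t,z in pts])
out=[]
for fn,sw,h in(('scene0',0,0),('s9',.43,0),('s9',.43,.010)):
    I=cv2.imread('pics/'+fn+'.png'); c=ring(sw,h).mean(0).round().astype(int)-[22,26]
    I=cv2.resize(I[c[1]:c[1]+56,c[0]:c[0]+44],None,fx=6,fy=6,interpolation=3)
    cv2.polylines(I,[((ring(sw,h)-c+.5)*6).round().astype(int)],True,(0,0,255),1); out.append(I)
cv2.imwrite('pics/v10.png',np.hstack(out))
for q in('tip_box','waste_tub','tube_rack','reagent_bottle','beaker','timer'):
    print(q,[np.array(r['rect']).round() for r in env.regions_of('top',q)[:3]])
E
```

```text
tip_box [array([324., 170., 361., 219.]), array([383., 218., 441., 259.]), array([398., 295., 452., 354.])]
waste_tub [array([339., 272., 378., 306.]), array([246., 204., 262., 232.])]
tube_rack [array([232., 147., 299., 175.])]
reagent_bottle [array([193., 171., 213., 192.])]
beaker [array([192., 286., 217., 312.])]
timer [array([146., 279., 182., 311.])]
```

View pics/v10.png

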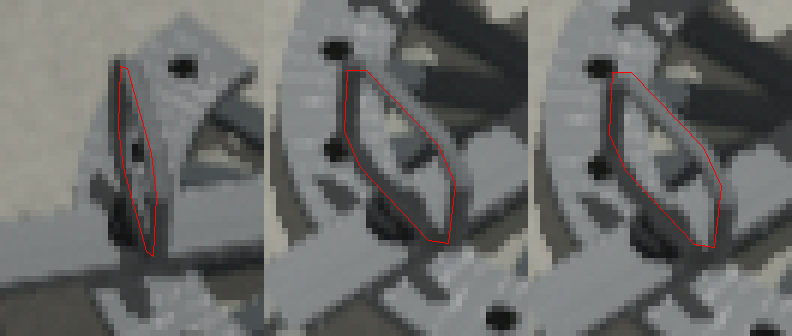

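The overlay with the pin home (middle panel) fits the ring about as well as at the start (left panel). The panel with the pin riding 10 mm up sits off it. All bystander boxes match the start pictures to within a few pixels, so I'm handing in.

```bash
python3 - <<'E'
from h import *
show(); print(env.sign_off())
E
```

```text
t 13.55 pos [ 0.56   -0.0043  0.2572] rot [-179.9   49.8  117.4] q [ 15.3   8.  -50.8 110.1  56.1  81.8 -25.8] F [-0.1  0.7 -0.6] w 0.001
the job is handed in; nothing more can be done
None
```

The arm now stands one hole over towards the blue tip box (stand +y side), with the pin down, and I handed the job in at 13.6 s; no verdict was reported. I hooked the closed fingertips under the ring from the pivot side and lifted the pin about 12–15 mm. I then swung the arm, let the pin drop, and pulled the hand back and up.

**Last checks**
- **Arm angle:** the top camera gave 0.428 rad both before and after I withdrew. The target is 0.436 ± 0.03.
- **Pin:** the ring came free of the fingers at a fingertip height of about 100 mm, close to where it first made contact. An outline drawn for the pin fully down fits the picture, and one drawn 10 mm higher does not. I could not read the pin height directly.
- **Force:** the wrist force stayed around 10 N at most in the readings I took, against the 30 N ring limit.
- **Bystanders:** where I had start and end detections (tip box and tub), they agree within about 3 pixels. The rack and bottle looked in place. The beaker and timer were only seen in position, and I did not check the pipette separately.
- **Hand:** it is clear, about 0.26 m up, with no contact force.

**Disagreements:** the wrist view put the ring about 4 mm from the top-view position, and rough triangulation of the bar height was about 12 mm too high. Neither mattered, given the room inside the ring.

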